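# Lay out the log-slice relief panel

### The arm

A 6-joint arm with a two-finger parallel gripper is mounted at the origin on the work surface. World frame = base frame: x ahead of the robot, y to its left, z up, the work surface at z = 0. Lengths are in m, angles in rad, forces in N, time in s.
With the tool pointing down it reaches from about 0.35 to 0.85 m from the base axis. Payload 8.1 kg.
Tool frame: the origin (TCP) lies midway between the tips of the shut fingers; the grasp point (between the pads) lies 19 mm behind it (robot.tcp_to_grasp is the distance from the TCP to the grasp point, in m); x points along the fingers, y is the direction in which the jaws open and shut, and the axes are right-handed (so a half turn about x gives the same grasp; the last joint's range is limited). The gripper opens to 93 mm and grips with 3 to 60 N. Pads are 15 mm wide; open, the fingers measure 128 mm over their backs; the gripper's body (75 mm by 188 mm) begins 65 mm behind the grasp point.
Start: joints at [-1.354, 0.13, 1.488, -0, 1.523, -0.085], TCP at [0.178, -0.573, 0.219] pointing down, gripper open.
Joint ranges: [-2.96, 2.96], [-0.89, 2.26], [0.02, 2.5], [-1.34, 4.48], [0, 2.73], [-2.66, 2.66]. Speed limits (rad/s): [2.39, 2.39, 2.79, 3.14, 3.14, 3.14].

### API

Orientations are given as a rotation vector (axis times angle).
In Python, from plant import robot gives the robot as it stands.
- The arm moves only by the tool play_rows, never from a script. Its argument "plan" is a list of rows, each an object with "slide": the shift along the world's x, y, z as a fraction of full scale, a list of three; "roll": the turn about the world's z as a fraction of full scale; "fingers": the gripper command: -1 is shut, 1 is fully open, values between are in proportion. A call has 1 to 20 rows; each row shifts and turns the commanded pose from where the row before left it; what a row does not reach is not made up. Full scale, the value 1, is 30 mm for a shift and 8 degrees for a turn. A row lasts 1/8 s, in which the tool goes at most 62.5 mm and 10.7 degrees, less where a joint would pass 70% of its speed; a pose out of reach is approached as far as the arm can. A call with a number of a shift or a turn outside -1 to 1 is refused whole. A call with a gripper value outside its range is refused whole. The fingers move at their own pace and stop on an object; "squeeze" is the grip in N (left out, the last holds). Time passes only in rows, so rows that do not move let the fingers close. It gives the time, the measured TCP pose, the force and the opening at its end, in the units of the state.
- robot.read_state(): the state, without advancing time (a new reading comes with each control period).
- robot.read_camera(name): name is "scene" or "side" or "wrist"; returns the picture (384x512x3 uint8, red, green, blue); there is no depth.
- robot.get_calibration(name): a dict with "fx", "fy", "cx", "cy" (pixels), "R" (3x3) and "t" (3): a world point X has camera coordinates R X + t; the wrist camera has in their place "T_tool_cam" (4x4, takes a point from camera to tool coordinates, whose origin is the TCP and whose axes are the tool frame's). Camera axes: x right, y down, z forward; pixel columns grow to the right and rows downward; lengths in m; the calibration is good to about 2 mm. A picture is of the moment at which its call begins: read the wrist's pose just before it. get_calibration takes no time and is no camera call.
- robot.close_job(): hands the job in, once; it reports no verdict.
Trained networks look in the newest picture that a camera, given by its name, has taken for a name from the list of things; names that differ only in an ending like _2 or _b are one class to them, and where a whole thing is asked for, a point or a joint stands for the part that bears it (a point fixed in the world has none). Each returns a list of dicts, best first, with "p" (0 to 1); they miss things now and then, are a little off and sometimes report something else, mostly with a low value. They report only what shows in the picture. A call takes as long as a camera call. They do not tell look-alikes from the thing itself.
- robot.boxes_of(camera, target): "extent" ([centre column, centre row, width, height] in pixels, round what is visible of it).
- robot.regions_of(camera, target): "region" (384x512 bool, what is visible of it) and "extent" ([centre column, centre row, width, height] in pixels, round what is visible of it).
- robot.mark_of(camera, target): "point" ([column, row] in pixels: a listed point, or the origin of a listed thing).
The state is a dict: "t": time; "q": joint angles; "dq": joint speeds; "joint_torque": joint torques, N m; "tool_pos": TCP position; "orientation": TCP orientation; "force": force on the tool from outside, world axes, zero at the start; "wrist_torque": the same for the moment, N m; "opening": finger opening in m.
Only numpy, scipy, OpenCV 4.12 (cv2) and the standard library are available. Lean on these libraries where they do the work, as an engineer would, in place of code of your own. Each camera call takes 0.05 s, during which the arm holds its last target.

### The job

Lay out the grey relief panel with pieces from the cardboard tray, one after another from its back to its front: first the white-barked birch slice on the middle of the bare patch behind the red-barked stump, then the dark-barked slice on the middle of the patch between the two stumps, then the small peeled disc centred on top of that dark-barked slice, and last the blue post upright on the middle of the patch in front of the dark grey stump, its sides square with the panel's edges. Behind means farther from the robot, in front means nearer to it; let go of each piece, steady in its place, before the next goes down, and leave the green slice and the yellow block where they are in the tray.

Things in the scene. Friction and masses are not known exactly. Their poses are not given: they have to be found in the camera images.
- panel: Fixed grey plywood panel, 370 x 370 x 18 mm, on the bench left or right, the tray on the other side. Origin: centre of its underside; x away from the robot (within 0.2 rad), y left, z up. A round bare-wood patch, 72 mm across, lies flush in its top over the origin, 18 mm up. Small glued rounds up to 26 mm high line its back, left and right edges, all over 140 mm from the centre lines.
- red_stump: Glued log stump with red bark and a pale ringed top, 56 mm diameter, 45 mm high. Glued on the panel 85 mm left or right of its centre. Origin: centre of its underside, on the panel's top; x along the panel away from the robot, y left, z up. It has two round bare-wood patches, 72 mm across, flush with the panel's top: one behind it, centred 75 mm along +x from its origin, one in front, 75 mm along -x.
- grey_stump: Glued log stump with grey bark and a dark grey stained top, 56 mm diameter, 45 mm high. Glued on the panel 85 mm left or right of its centre. Origin: centre of its underside, on the panel's top; x along the panel away from the robot, y left, z up. It has two round bare-wood patches, 72 mm across, flush with the panel's top: one behind it, centred 75 mm along +x from its origin, one in front, 75 mm along -x.
- birch_slice: Round slice with white birch bark and a cream ringed top, 52 mm diameter, 32 mm high, about 50 g. Loose, standing in the tray; origin at the centre of its underside, z up.
- bark_slice: Round slice with very dark brown bark and a pale ringed top, 56 mm diameter, 40 mm high, about 70 g. Loose, standing in the tray; origin at the centre of its underside, z up.
- peeled_disc: Small peeled round of pale wood with no bark, 40 mm diameter, 24 mm high, about 25 g. Loose, standing in the tray; origin at the centre of its underside, z up.
- blue_post: Square blue-stained post standing on end, 40 x 40 mm, 55 mm high, about 60 g; x and y lie along its side normals. Loose, standing in the tray; origin at the centre of its underside, z up.
- green_slice: Spare: round slice with a green-stained top and brown bark, 46 mm diameter, 30 mm high. To be left alone. Loose, standing in the tray; origin at the centre of its underside, z up.
- yellow_block: Spare: yellow block, 32 mm (x) x 50 mm (y) x 28 mm high. To be left alone. Loose, standing in the tray; origin at the centre of its underside, z up. The tray is fixed cardboard, 300 x 360 mm, floor 5 mm thick, walls 25 mm high; its six pieces stand in two rows of three, about 25 mm or more apart.
Not all that is in view belongs to the job. Of the things like the bark_slice, leave any that is pink; of the rest the smaller one is meant.

How it is judged:
On the way, in this order (a step that is already met when the one before it is completed fails the run):
1. the birch slice stands released on the patch behind the red stump (x of birch_slice in the frame of red_stump between 0.062 and 0.088 m and y of birch_slice in the frame of red_stump between -0.013 and 0.013 m and z of birch_slice in the frame of red_stump between -0.006 and 0.006 m and linear speed of birch_slice below 0.02 m/s and angle between birch_slice's own z axis and vertical below 0.12 rad and contact force between birch_slice and the fingers below 0.05 N), for 0.2 s.
2. the dark-barked slice stands released on the patch between the stumps (x of bark_slice in the frame of panel between -0.013 and 0.013 m and y of bark_slice in the frame of panel between -0.013 and 0.013 m and z of bark_slice in the frame of panel between 0.012 and 0.024 m and linear speed of bark_slice below 0.02 m/s and angle between bark_slice's own z axis and vertical below 0.12 rad and contact force between bark_slice and the fingers below 0.05 N), for 0.2 s.
3. the peeled disc lies released on top of the dark-barked slice (horizontal distance between peeled_disc and bark_slice below 0.012 m and z of peeled_disc in the frame of bark_slice between 0.034 and 0.046 m and linear speed of peeled_disc below 0.02 m/s and angle between peeled_disc's own z axis and vertical below 0.12 rad and contact force between peeled_disc and the fingers below 0.05 N), for 0.2 s.
4. the blue post stands released and square on the patch in front of the grey stump (x of blue_post in the frame of grey_stump between -0.088 and -0.062 m and y of blue_post in the frame of grey_stump between -0.013 and 0.013 m and z of blue_post in the frame of grey_stump between -0.006 and 0.006 m and linear speed of blue_post below 0.02 m/s and angle between blue_post's own z axis and vertical below 0.12 rad and contact force between blue_post and the fingers below 0.05 N and (angle between the x axis of blue_post and the x axis of panel, either way round below 0.2 rad or angle between the x axis of blue_post and the x axis of panel, either way round above 1.37 rad)), for 0.2 s.
At the end, for the whole second after the job is handed in: Birch slice, dark slice and blue post stand upright, each within 13 mm (along each panel axis) of its patch centre; post square with the panel within 0.2 rad; peeled disc flat on the dark slice within 12 mm of its centre; all released and at rest (all of step 1 and all of step 2 and all of step 3 and all of step 4); the robot touches nothing.
It fails at once if a spare piece (green slice or yellow block) is moved more than 30 mm (distance of any of green_slice, yellow_block from where it was at the start of the episode above 0.03 m).
It also fails if it takes over 120 s, if anything falls off the work surface, if the arm or the gripper's body presses on something with over 40 N, if the wrist force passes 120 N, or if a joint passes its speed limit or range.

## Working session

There is one attempt and no reset: what is moved stays moved. The work goes in short steps, Python scripts to look and compute and a tool call to move; the robot and the scene stay as the last step left them, time stands still between calls to the robot, and variables do not carry over. Pictures are saved under pics/ and viewed, and the job is handed in when it is done.

Besides the shell and the picture viewer there is one more tool, called as a command line: name --argument value ..., lists and objects as JSON in quotes. play_rows: Moves the arm, as the interface text tells. Its arguments: {"type":"object","properties":{"plan":{"type":"array","items":{"type":"object","properties":{"slide":{"type":"array","items":{"type":"number","minimum":-1,"maximum":1}},"roll":{"type":"number","minimum":-1,"maximum":1},"fingers":{"type":"number"}}}},"squeeze":{"type":"number"}},"required":["plan"]}

```bash
mkdir -p pics; ls; python3 - <<'E'
from plant import robot
import cv2,numpy as np
s=robot.read_state();print({k:np.round(v,3).tolist() for k,v in s.items()})
for n in ["scene","side","wrist"]:
    im=robot.read_camera(n);cv2.imwrite(f"pics/{n}0.png",im[:,:,::-1])
    c=robot.get_calibration(n);print(n,{k:np.round(v,4).tolist() for k,v in c.items()})
E
```

```text
pics
{'t': 0.0, 'q': [-1.354, 0.131, 1.489, -0.0, 1.523, -0.085], 'dq': [0.001, -0.001, 0.001, -0.001, 0.001, 0.001], 'joint_torque': [0.002, -55.984, -49.175, 0.077, 0.035, -0.0], 'tool_pos': [0.178, -0.572, 0.218], 'orientation': [2.06, 0.315, -2.06], 'force': [0.596, 0.066, 0.454], 'wrist_torque': [0.011, -0.04, -0.051], 'opening': 0.093}
scene {'fx': 482.7257, 'fy': 482.7257, 'cx': 247.8884, 'cy': 185.7938, 'R': [[0.2427, 0.9701, 0.0066], [0.7921, -0.1942, -0.5787], [-0.5601, 0.1456, -0.8155]], 't': [-0.1465, -0.4396, 1.556]}
side {'fx': 439.2979, 'fy': 439.2979, 'cx': 250.0579, 'cy': 189.141, 'R': [[0.9482, -0.3177, 0.0039], [-0.2343, -0.7076, -0.6666], [0.2145, 0.6312, -0.7454]], 't': [-0.5592, 0.1681, 0.8985]}
wrist {'fx': 303.5854, 'fy': 303.5854, 'cx': 255.1015, 'cy': 192.6148, 'T_tool_cam': [[-0.0008, -0.2679, 0.9634, -0.166], [1.0, 0.0, 0.0008, -0.0003], [-0.0002, 0.9634, 0.2679, -0.0746], [0.0, 0.0, 0.0, 1.0]]}
```

View pics/scene0.png

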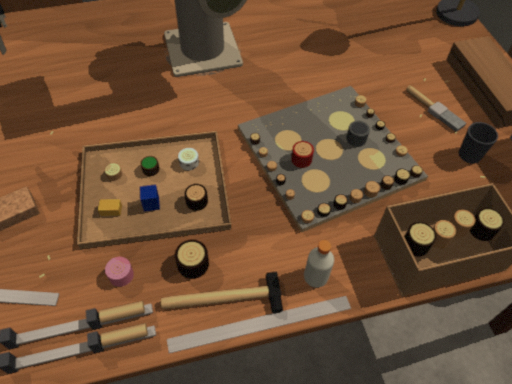

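View pics/side0.png

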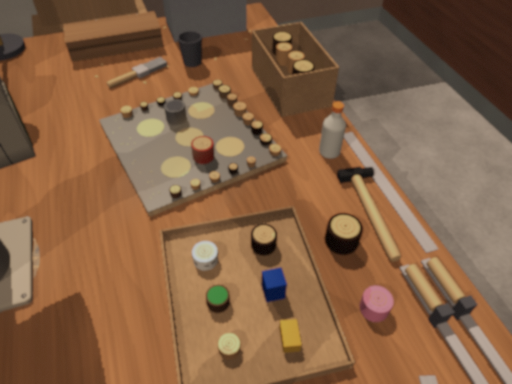

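View pics/wrist0.png

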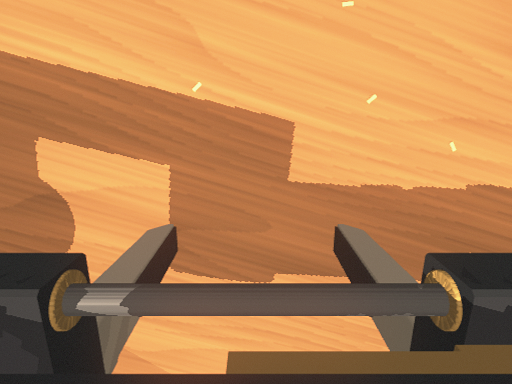

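The scene picture has the tray on the robot's right: peeled disc (112,171), green (150,165), birch (188,157), yellow (109,208), blue post (149,198), dark slice (196,197). The panel is on the left: red stump (302,153), grey stump (357,133), centre patch (328,149).

Candidates for the bark slice in "scene" are the dark slice in the tray at (196,197), a bigger dark one on the bench at (192,258), a pink one at (118,271), and dark rounds in the wooden box at (420,238) and (488,224). The tray one fits: it is the smaller one and not pink. I'll confirm that in a crop and measure.

```bash
cat > h.py <<'E'
from plant import robot
import cv2,numpy as np
def ray(n,px):
    c=robot.get_calibration(n);R=np.array(c["R"]);t=np.array(c["t"])
    d=R.T@np.array([(px[0]-c["cx"])/c["fx"],(px[1]-c["cy"])/c["fy"],1]);o=-R.T@t
    return o,d/np.linalg.norm(d)
def atz(n,px,z):
    o,d=ray(n,px);return o+d*(z-o[2])/d[2]
def proj(n,X):
    c=robot.get_calibration(n);p=np.array(c["R"])@X+np.array(c["t"]);return np.array([c["fx"]*p[0]/p[2]+c["cx"],c["fy"]*p[1]/p[2]+c["cy"]])
E
python3 - <<'E'
from h import *
zo={'panel':0,'red_stump':.018,'grey_stump':.018}
for n in ["scene","side"]:
    im=robot.read_camera(n)
    if n=="scene": cv2.imwrite("pics/crop_bark.png",cv2.resize(im[140:290,80:240,::-1],None,fx=4,fy=4,interpolation=cv2.INTER_CUBIC)[:600])
    else: cv2.imwrite("pics/crop_panel.png",cv2.resize(im[75:215,95:290,::-1],None,fx=4,fy=4,interpolation=cv2.INTER_CUBIC))
    for t in ["panel","red_stump","grey_stump","birch_slice","bark_slice","peeled_disc","blue_post","green_slice","yellow_block"]:
        for d in robot.mark_of(n,t)[:4]:
            print(n,t,round(d["p"],2),np.round(d["point"],1),np.round(atz(n,d["point"],zo.get(t,.005))[:2],4))
E
```

```text
scene panel 0.83 [331.8 150.5] [0.4979 0.2622]
scene red_stump 0.55 [301.2 159.2] [0.5202 0.1658]
scene grey_stump 0.63 [356.7 137. ] [0.4823 0.337 ]
scene grey_stump 0.21 [150.7 203.9] [ 0.5662 -0.2376]
scene birch_slice 0.84 [189.7 160.4] [ 0.4439 -0.1198]
scene bark_slice 0.84 [198.7 201.7] [ 0.5793 -0.121 ]
scene bark_slice 0.68 [122.3 273.3] [ 0.7296 -0.3254]
scene bark_slice 0.66 [193.7 262.9] [ 0.7428 -0.1635]
scene peeled_disc 0.65 [114.3 171.2] [ 0.4325 -0.3176]
scene blue_post 0.71 [151.9 205.1] [ 0.5615 -0.2361]
scene green_slice 0.71 [148.6 170.9] [ 0.4529 -0.2304]
scene yellow_block 0.68 [107.1 207.9] [ 0.5433 -0.3449]
side panel 0.9 [192.2 141.6] [0.5107 0.2464]
side red_stump 0.75 [202.4 156.4] [0.519  0.1646]
side grey_stump 0.65 [176.3 117.1] [0.4897 0.3373]
side grey_stump 0.45 [287.4 340.4] [ 0.5454 -0.3424]
side birch_slice 0.67 [204.3 258.6] [ 0.4489 -0.1203]
side bark_slice 0.97 [341.8 241.4] [ 0.7406 -0.1713]
side bark_slice 0.61 [263.7 247. ] [ 0.5762 -0.132 ]
side peeled_disc 0.71 [228.1 348.7] [ 0.4416 -0.3182]
side peeled_disc 0.57 [269.6 293.5] [ 0.5502 -0.2388]
side blue_post 0.72 [271.2 290.8] [ 0.5552 -0.2342]
side green_slice 0.59 [215.5 302.1] [ 0.4446 -0.223 ]
side green_slice 0.21 [228.1 348.6] [ 0.4416 -0.318 ]
side yellow_block 0.71 [287.9 338.8] [ 0.5503 -0.3351]
```

View pics/crop_bark.png

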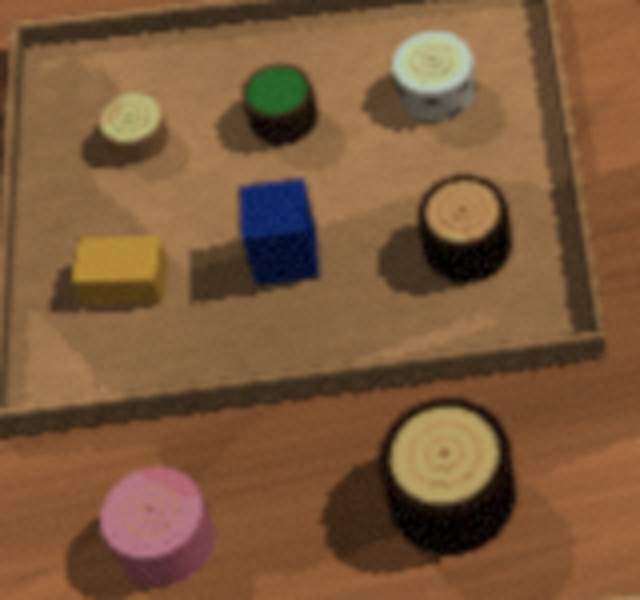

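View pics/crop_panel.png

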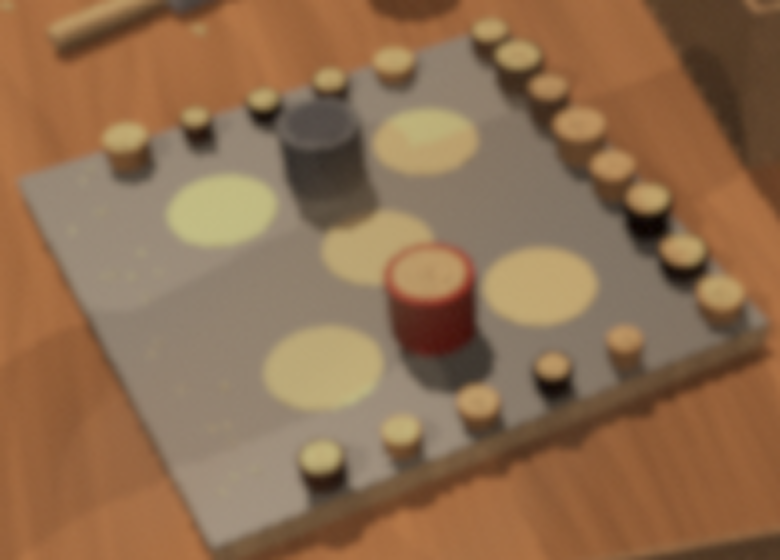

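```bash
cat >> h.py <<'E'
from scipy.optimize import minimize
def hullpts(x,y,z0,shape,h,yaw=0):
    if np.isscalar(shape):
        a=np.linspace(0,2*np.pi,40,endpoint=False);P=np.c_[np.cos(a),np.sin(a)]*shape/2
    else:
        w,l=shape;P=np.array([[w,l],[-w,l],[-w,-l],[w,-l]])/2
    c,s=np.cos(yaw),np.sin(yaw);P=P@np.array([[c,s],[-s,c]])+[x,y]
    return np.r_[np.c_[P,np.full(len(P),z0)],np.c_[P,np.full(len(P),z0+h)]]
def sil(n,pts,S=4):
    q=np.array([proj(n,p) for p in pts],np.float32)
    m=np.zeros((384*S,512*S),np.uint8)
    cv2.fillConvexPoly(m,np.round(((cv2.convexHull(q)[:,0]+.5)*S-.5)*16).astype(np.int32),1,shift=4)
    return cv2.resize(m.astype(np.float32),(512,384),interpolation=cv2.INTER_AREA)
def fit(masks,p0,z0,shape,h):
    sq=not np.isscalar(shape)
    def f(p):
        c=0
        for n,m in masks.items():
            s=sil(n,hullpts(p[0],p[1],z0,shape,h,p[2] if sq else 0));c+=np.abs(s-m).sum()/m.sum()
        return c
    best=None
    for y0 in ([0,.4,-.4] if sq else [0]):
        sim=np.array([[*p0,y0]]*4,float);sim[1,0]+=.01;sim[2,1]+=.01;sim[3,2]+=.2
        if not sq: sim=sim[:3,:2]
        r=minimize(f,sim[0],method="Nelder-Mead",options=dict(initial_simplex=sim,xatol=1e-4,fatol=1e-4))
        if best is None or r.fun<best.fun: best=r
    return best
def mask(n,t,p0,z=.03):
    u=proj(n,np.array([*p0,z]));best=None
    for d in robot.regions_of(n,t):
        e=d["extent"]
        if np.hypot(e[0]-u[0],e[1]-u[1])<15: return d["region"].astype(np.float32)
E
python3 - <<'E'
from h import *
objs={"birch_slice":((.446,-.12),.005,.052,.032),"bark_slice":((.578,-.127),.005,.056,.040),"peeled_disc":((.437,-.318),.005,.040,.024),
"blue_post":((.558,-.235),.005,(.04,.04),.055),"yellow_block":((.547,-.34),.005,(.032,.05),.028),"green_slice":((.449,-.227),.005,.046,.03),"red_stump":((.52,.165),.018,.056,.045),"grey_stump":((.486,.337),.018,.056,.045),"panel":((.5,.25),0,(.37,.37),.018)}
for n in ["scene","side"]: robot.read_camera(n)
for t,(p0,z0,sh,h) in objs.items():
    M={}
    for n in ["scene","side"]:
        m=mask(n,t,p0)
        if m is not None:M[n]=m
    print(t,[ (n,np.round(r.x,4).tolist(),round(r.fun,2)) for n in M for r in [fit({n:M[n]},p0,z0,sh,h)]])
    if len(M)==2:
        r=fit(M,p0,z0,sh,h);print("   both",np.round(r.x,4),round(r.fun,2))
# patches
for n in ["scene","side"]:
    im=robot.read_camera(n);hsv=cv2.cvtColor(im,cv2.COLOR_RGB2HSV)
    m=(hsv[...,1]>85).astype(np.uint8)
    cv2.imwrite(f"pics/sat_{n}.png",hsv[...,1])
    k,l,st,ce=cv2.connectedComponentsWithStats(m)
    for i in range(1,k):
        X=atz(n,ce[i],.018)
        if 150<st[i][4]<900 and .3<X[0]<.75 and .05<X[1]<.5: print(n,np.round(ce[i],1),st[i][2:],np.round(X[:2],4))
E
```

```text
Traceback (most recent call last):
  File "h.py", line 35, in fit
    r=minimize(f,sim[0],method="Nelder-Mead",options=dict(initial_simplex=sim,xatol=1e-4,fatol=1e-4))
  File "h.py", line 29, in f
    s=sil(n,hullpts(p[0],p[1],z0,shape,h,p[2] if sq else 0));c+=np.abs(s-m).sum()/m.sum()
  File "h.py", line 20, in sil
    q=np.array([proj(n,p) for p in pts],np.float32)
                ~~~~^^^^^
  File "h.py", line 10, in proj
    c=robot.get_calibration(n);p=np.array(c["R"])@X+np.array(c["t"]);return np.array([c["fx"]*p[0]/p[2]+c["cx"],c["fy"]*p[1]/p[2]+c["cy"]])
ValueError: time passes only in moves, steps and waits
```

```bash
sed -i 's/robot.get_calibration(n)/cal(n)/' h.py; cat >> h.py <<'E'
_c={}
def cal(n):
    if n not in _c:_c[n]=robot.get_calibration(n)
    return _c[n]
E
cat > m.py <<'E'
from h import *
objs={"birch_slice":((.446,-.12),.005,.052,.032),"bark_slice":((.578,-.127),.005,.056,.040),"peeled_disc":((.437,-.318),.005,.040,.024),
"blue_post":((.558,-.235),.005,(.04,.04),.055),"yellow_block":((.547,-.34),.005,(.032,.05),.028),"red_stump":((.52,.165),.018,.056,.045),"grey_stump":((.486,.337),.018,.056,.045),"panel":((.5,.25),0,(.37,.37),.018)}
for n in ["scene","side"]: robot.read_camera(n)
for t,(p0,z0,sh,h) in objs.items():
    M={}
    for n in ["scene","side"]:
        m=mask(n,t,p0)
        if m is not None:M[n]=m
    print(t,[ (n,np.round(r.x,4).tolist(),round(r.fun,2)) for n in M for r in [fit({n:M[n]},p0,z0,sh,h)]])
    if len(M)==2:
        r=fit(M,p0,z0,sh,h);print("   both",np.round(r.x,4),round(r.fun,2))
for n in ["scene","side"]:
    im=robot.read_camera(n);hsv=cv2.cvtColor(im,cv2.COLOR_RGB2HSV)
    m=(hsv[...,1]>85).astype(np.uint8)
    k,l,st,ce=cv2.connectedComponentsWithStats(m)
    for i in range(1,k):
        X=atz(n,ce[i],.018)
        if 150<st[i][4]<900 and .3<X[0]<.75 and .05<X[1]<.5: print(n,np.round(ce[i],1),st[i][2:],np.round(X[:2],4))
print(robot.read_state()["t"])
E
python3 m.py
```

```text
birch_slice [('scene', [0.4502, -0.1245], np.float64(0.06)), ('side', [0.4521, -0.124], np.float64(0.04))]
   both [ 0.4515 -0.1243] 0.13
bark_slice [('scene', [0.5768, -0.1266], np.float64(0.06)), ('side', [0.5778, -0.1266], np.float64(0.08))]
   both [ 0.5774 -0.1267] 0.15
peeled_disc [('scene', [0.4425, -0.3201], np.float64(0.09)), ('side', [0.4443, -0.3195], np.float64(0.05))]
   both [ 0.4438 -0.3196] 0.17
blue_post [('scene', [0.5566, -0.2378, -0.0278], np.float64(0.1)), ('side', [0.5576, -0.238, -0.1212], np.float64(0.06))]
   both [ 0.5574 -0.2378 -0.0504] 0.17
yellow_block [('scene', [0.5515, -0.337, -0.2395], np.float64(0.09)), ('side', [0.5529, -0.3366, -0.327], np.float64(0.12))]
   both [ 0.5523 -0.3371 -0.2431] 0.24
red_stump [('scene', [0.5156, 0.1643], np.float64(0.66)), ('side', [0.5213, 0.1646], np.float64(0.63))]
   both [0.5206 0.1635] 1.32
grey_stump [('scene', [0.4865, 0.3301], np.float64(0.65)), ('side', [0.4868, 0.3319], np.float64(0.64))]
   both [0.4865 0.3302] 1.29
panel [('scene', [0.5033, 0.2494, 0.1921], np.float64(0.23))]
scene [340.6 120. ] [ 26  19 363] [0.4122 0.3164]
scene [329. 149.] [ 27  21 463] [0.5044 0.249 ]
scene [371.1 158.3] [ 28  22 475] [0.5614 0.3466]
scene [315.4 180.4] [ 29  24 535] [0.5949 0.18  ]
scene [340.3 201. ] [ 14  16 159] [0.6698 0.2199]
scene [307.3 216. ] [ 14  14 152] [0.6917 0.1266]
side [200.9 110.5] [ 27  16 330] [0.5608 0.3441]
side [229.6 146.2] [ 28  20 436] [0.5944 0.1794]
side [175.3 166.3] [ 28  20 426] [0.4472 0.1515]
2.35
```

```bash
cat >> h.py <<'E'
from scipy.spatial.transform import Rotation as Ro
def st():
    s=robot.read_state();R=Ro.from_rotvec(s["orientation"]).as_matrix()
    yj=R[:,1];print("t",round(s["t"],2),"tcp",np.round(s["tool_pos"],4),"jaw ang deg",round(np.degrees(np.arctan2(yj[1],yj[0])),2),"x",np.round(R[:,0],3),"F",np.round(s["force"],1),"open",round(s["opening"],4),"q",np.round(s["q"],2))
    return s
E
python3 -c "
from h import *
s=st()
p=np.array(s['tool_pos']);print((np.array([.4515,-.1243,.12])-p)/.03)"
```

```text
t 2.35 tcp [ 0.1784 -0.5729  0.2186] jaw ang deg -72.7 x [-0.  0. -1.] F [-0.3 -1.2  0.7] open 0.0929 q [-1.35  0.13  1.49 -0.    1.52 -0.09]
[ 9.10428757 14.95235607 -3.28792584]
```

play_rows --plan '[{"slide":[0.57,0.935,0],"roll":-0.825,"fingers":0.6},{"slide":[0.57,0.935,0],"fingers":0.6},{"slide":[0.57,0.935,0],"fingers":0.6},{"slide":[0.57,0.935,0],"fingers":0.6},{"slide":[0.57,0.935,0],"fingers":0.6},{"slide":[0.57,0.935,0],"fingers":0.6},{"slide":[0.57,0.935,0],"fingers":0.6},{"slide":[0.57,0.935,0],"fingers":0.6},{"slide":[0.57,0.935,0],"fingers":0.6},{"slide":[0.57,0.935,0],"fingers":0.6},{"slide":[0.57,0.935,0],"fingers":0.6},{"slide":[0.57,0.935,0],"fingers":0.6},{"slide":[0.57,0.935,0],"fingers":0.6},{"slide":[0.57,0.935,0],"fingers":0.6},{"slide":[0.57,0.935,0],"fingers":0.6},{"slide":[0.57,0.935,0],"fingers":0.6},{"slide":[0,0,-1],"fingers":0.6},{"slide":[0,0,-1],"fingers":0.6},{"slide":[0,0,-1],"fingers":0.6},{"slide":[0,0,0],"fingers":0.6}]' --squeeze 15

```text
$.plan[1]: bad value
```

```bash
python3 -c "
from h import *
s=st()
im=robot.read_camera('wrist');cv2.imwrite('pics/w1.png',im[:,:,::-1])
for d in robot.regions_of('wrist','birch_slice')[:2]: print(d['p'],d['extent'])
c=robot.get_calibration('wrist');T=np.array(c['T_tool_cam']);W=np.eye(4);W[:3,:3]=Ro.from_rotvec(s['orientation']).as_matrix();W[:3,3]=s['tool_pos']
M=np.linalg.inv(W@T)
for z in(.005,.037):
  p=M@[.4515,-.1243,z,1];print(z,c['fx']*p[0]/p[2]+c['cx'],c['fy']*p[1]/p[2]+c['cy'])
"
```

```text
t 2.35 tcp [ 0.1784 -0.5729  0.2186] jaw ang deg -72.7 x [-0.  0. -1.] F [-0.3 -1.2  0.7] open 0.0929 q [-1.35  0.13  1.49 -0.    1.52 -0.09]
0.005 -121.33806660753834 -251.65011029162463
0.037 -167.91244406973436 -296.19742199216057
```

View pics/w1.png

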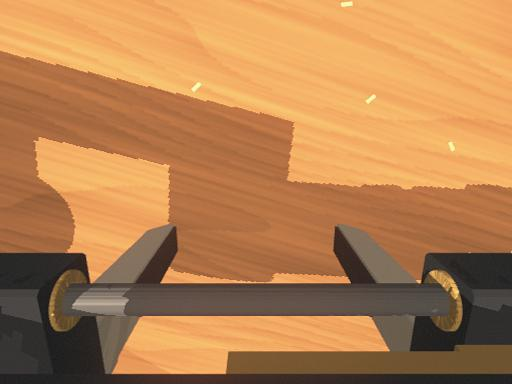

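The call was refused because every row needs all its keys. The arm hasn't moved, so I'll resend it.

play_rows --plan '[{"slide":[0.57,0.935,0],"roll":-0.825,"fingers":0.6},{"slide":[0.57,0.935,0],"roll":0,"fingers":0.6},{"slide":[0.57,0.935,0],"roll":0,"fingers":0.6},{"slide":[0.57,0.935,0],"roll":0,"fingers":0.6},{"slide":[0.57,0.935,0],"roll":0,"fingers":0.6},{"slide":[0.57,0.935,0],"roll":0,"fingers":0.6},{"slide":[0.57,0.935,0],"roll":0,"fingers":0.6},{"slide":[0.57,0.935,0],"roll":0,"fingers":0.6},{"slide":[0.57,0.935,0],"roll":0,"fingers":0.6},{"slide":[0.57,0.935,0],"roll":0,"fingers":0.6},{"slide":[0.57,0.935,0],"roll":0,"fingers":0.6},{"slide":[0.57,0.935,0],"roll":0,"fingers":0.6},{"slide":[0.57,0.935,0],"roll":0,"fingers":0.6},{"slide":[0.57,0.935,0],"roll":0,"fingers":0.6},{"slide":[0.57,0.935,0],"roll":0,"fingers":0.6},{"slide":[0.57,0.935,0],"roll":0,"fingers":0.6},{"slide":[0,0,-1],"roll":0,"fingers":0.6},{"slide":[0,0,-1],"roll":0,"fingers":0.6},{"slide":[0,0,-1],"roll":0,"fingers":0.6},{"slide":[0,0,0],"roll":0,"fingers":0.6}]' --squeeze 15

```text
t: 4.95
tool_pos: [0.45, -0.1233, 0.1263]
orientation: [2.12, 0.201, -2.129]
force: [0.7, 0.1, -0.2]
opening: 0.0743
```

```bash
python3 -c "
from h import *
s=st()
im=robot.read_camera('wrist');cv2.imwrite('pics/w1.png',im[:,:,::-1])
for d in robot.regions_of('wrist','birch_slice')[:2]: print(d['p'],d['extent'])
c=robot.get_calibration('wrist');T=np.array(c['T_tool_cam']);W=np.eye(4);W[:3,:3]=Ro.from_rotvec(s['orientation']).as_matrix();W[:3,3]=s['tool_pos']
M=np.linalg.inv(W@T)
for z in(.005,.037):
  p=M@[.4515,-.1243,z,1];print(z,c['fx']*p[0]/p[2]+c['cx'],c['fy']*p[1]/p[2]+c['cy'])
"
```

```text
t 4.95 tcp [ 0.45   -0.1233  0.1263] jaw ang deg -79.3 x [-0.005  0.002 -1.   ] F [ 0.7  0.1 -0.2] open 0.0743 q [-0.38 -0.17  1.95 -0.    1.36  1.01]
0.72 [256.5, 188.2, 56.0, 61.6]
0.005 256.85778627461474 185.66543510100558
0.037 256.989358064996 194.81203171573821
```

View pics/w1.png

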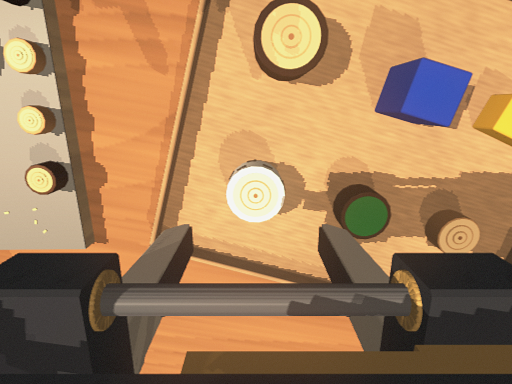

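The wrist view shows the birch slice at (255,193), matching the predicted (257,195). Green at (362,213) is clear of the fingers. Descending to grasp.

play_rows --plan '[{"slide":[0,0,-1],"roll":0,"fingers":0.6},{"slide":[0,0,-1],"roll":0,"fingers":0.6},{"slide":[0,0,-1],"roll":0,"fingers":0.6},{"slide":[0,0,-0.5],"roll":0,"fingers":0.6},{"slide":[0,0,-0.4],"roll":0,"fingers":0.6},{"slide":[0,0,0],"roll":0,"fingers":0.6},{"slide":[0,0,0],"roll":0,"fingers":-1},{"slide":[0,0,0],"roll":0,"fingers":-1},{"slide":[0,0,0],"roll":0,"fingers":-1},{"slide":[0,0,0],"roll":0,"fingers":-1}]'

```text
t: 6.3
tool_pos: [0.4525, -0.1243, 0.0123]
orientation: [2.124, 0.198, -2.122]
force: [-0.6, 0.4, 5.1]
opening: 0.0516
```

```bash
python3 -c "
from h import *
s=st()"
```

```text
t 6.3 tcp [ 0.4525 -0.1243  0.0123] jaw ang deg -79.31 x [ 0.001 -0.    -1.   ] F [-0.6  0.4  5.1] open 0.0516 q [-0.38 -0.01  2.04  0.    1.12  1.01]
```

play_rows --plan '[{"slide":[0,0,0.5],"roll":0,"fingers":-1},{"slide":[0,0,1],"roll":0,"fingers":-1},{"slide":[0,0,1],"roll":0,"fingers":-1},{"slide":[0,0,1],"roll":0,"fingers":-1},{"slide":[0.4,0.844,0.5],"roll":0,"fingers":-1},{"slide":[0.4,0.844,0],"roll":0,"fingers":-1},{"slide":[0.4,0.844,0],"roll":0,"fingers":-1},{"slide":[0.4,0.844,0],"roll":0,"fingers":-1},{"slide":[0.4,0.844,0],"roll":0,"fingers":-1},{"slide":[0.4,0.844,0],"roll":0,"fingers":-1},{"slide":[0.4,0.844,0],"roll":0,"fingers":-1},{"slide":[0.4,0.844,0],"roll":0,"fingers":-1},{"slide":[0.4,0.844,0],"roll":0,"fingers":-1},{"slide":[0.4,0.844,0],"roll":0,"fingers":-1},{"slide":[0.4,0.844,0],"roll":0,"fingers":-1},{"slide":[0.4,0.844,0],"roll":0,"fingers":-1},{"slide":[0,0,0],"roll":0,"fingers":-1},{"slide":[0,0,0],"roll":0,"fingers":-1}]'

```text
t: 8.55
tool_pos: [0.5957, 0.1794, 0.1319]
orientation: [2.123, 0.199, -2.124]
force: [-0.8, -0.1, -1.6]
opening: 0.052
```

```bash
python3 -c "
from h import *
s=st()
im=robot.read_camera('side');cv2.imwrite('pics/s2.png',cv2.resize(im[60:240,80:320,::-1],None,fx=3,fy=3))
im=robot.read_camera('wrist');cv2.imwrite('pics/w2.png',im[:,:,::-1])
"
```

```text
t 8.55 tcp [0.5957 0.1794 0.1319] jaw ang deg -79.29 x [-0. -0. -1.] F [-0.8 -0.1 -1.6] open 0.052 q [ 0.21  0.24  1.52 -0.    1.38  1.59]
```

View pics/s2.png

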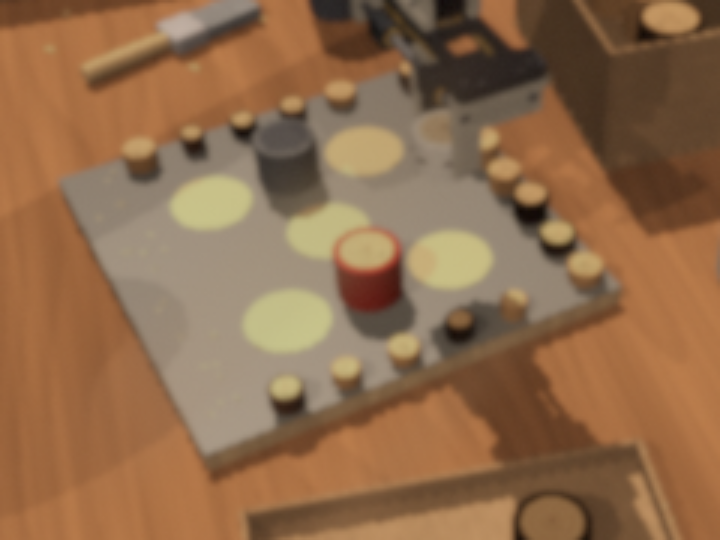

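View pics/w2.png

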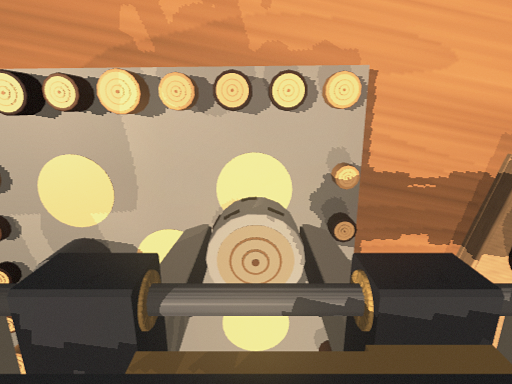

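play_rows --plan '[{"slide":[0,0,-1],"roll":0,"fingers":-1},{"slide":[0,0,-1],"roll":0,"fingers":-1},{"slide":[0,0,-1],"roll":0,"fingers":-1},{"slide":[0,0,-0.3],"roll":0,"fingers":-1},{"slide":[0,0,-0.25],"roll":0,"fingers":-1},{"slide":[0,0,0],"roll":0,"fingers":-1},{"slide":[0,0,0],"roll":0,"fingers":-1}]'

```text
t: 9.52
tool_pos: [0.5968, 0.1799, 0.0264]
orientation: [2.126, 0.199, -2.122]
force: [0.0, -0.4, -0.5]
opening: 0.0513
```

```bash
python3 -c "
from h import *
s=st()
im=robot.read_camera('side');cv2.imwrite('pics/s3.png',cv2.resize(im[60:240,80:320,::-1],None,fx=3,fy=3))
im=robot.read_camera('wrist');cv2.imwrite('pics/w3.png',im[:,:,::-1])
"
```

```text
t 9.53 tcp [0.5968 0.1799 0.0264] jaw ang deg -79.31 x [ 0.002  0.    -1.   ] F [ 0.  -0.4 -0.5] open 0.0513 q [0.21 0.36 1.59 0.   1.19 1.59]
```

View pics/w3.png

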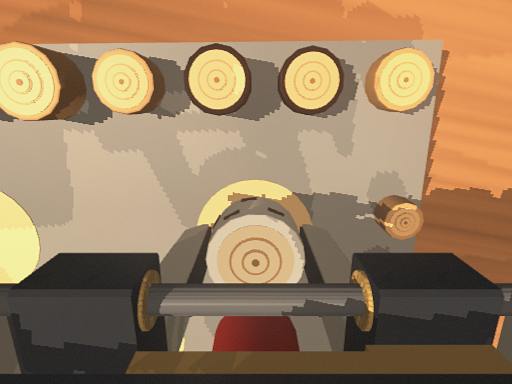

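The birch slice is centred left to right over its patch and about 1 mm above the panel. Touching down and releasing.

play_rows --plan '[{"slide":[0,0,-0.04],"roll":0,"fingers":-1},{"slide":[0,0,0],"roll":0,"fingers":0.2},{"slide":[0,0,0],"roll":0,"fingers":0.35},{"slide":[0,0,0],"roll":0,"fingers":0.35},{"slide":[0,0,0.5],"roll":0,"fingers":0.35},{"slide":[0,0,1],"roll":0,"fingers":0.35},{"slide":[0,0,1],"roll":0,"fingers":0.35},{"slide":[0,0,1],"roll":0,"fingers":0.35},{"slide":[-0.3,-1,0.5],"roll":0,"fingers":0.7},{"slide":[-0.3,-1,0],"roll":0,"fingers":0.7},{"slide":[0,0,0],"roll":0,"fingers":0.7}]'

```text
t: 11.0
tool_pos: [0.5782, 0.1182, 0.1455]
orientation: [2.126, 0.196, -2.123]
force: [0.1, 0.7, 0.6]
opening: 0.0787
```

```bash
cat > chk.py <<'E'
from h import *
import sys
Z={"birch_slice":(.052,.032),"bark_slice":(.056,.04),"peeled_disc":(.04,.024),"blue_post":((.04,.04),.055)}
t,x,y,z=sys.argv[1],*map(float,sys.argv[2:5])
st()
for n in ["scene","side"]:
    im=robot.read_camera(n);m=mask(n,t,(x,y),z+.02)
    if m is None: print(n,None);continue
    r=fit({n:m},(x,y),z,*Z[t]);print(n,np.round(r.x,4),round(r.fun,2))
    if n=="side": cv2.imwrite("pics/%s.png"%sys.argv[5],cv2.resize(im[60:240,80:320,::-1],None,fx=3,fy=3))
E
python3 chk.py birch_slice .595 .18 .018 s4
```

```text
t 11.0 tcp [0.5782 0.1182 0.1455] jaw ang deg -79.43 x [ 0.002 -0.    -1.   ] F [0.1 0.7 0.6] open 0.0787 q [ 0.12  0.15  1.6  -0.    1.39  1.5 ]
scene None
side [0.5954 0.1775] 0.09
```

View pics/s4.png

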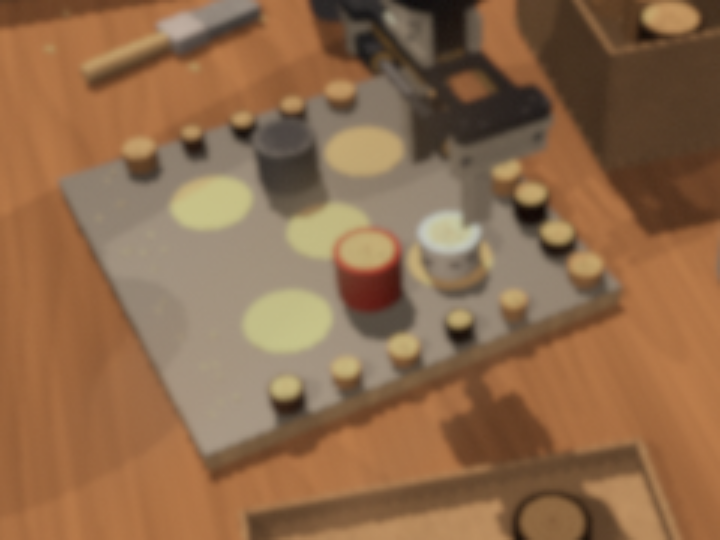

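Birch is placed: the side fit gives (0.595, 0.178) against the target (0.5947, 0.1797). Next is the bark slice.

play_rows --plan '[{"slide":[0,-0.68,0],"roll":0.94,"fingers":0.7},{"slide":[0,-0.68,0],"roll":0.94,"fingers":0.7},{"slide":[0,-0.68,0],"roll":0.94,"fingers":0.7},{"slide":[0,-0.68,0],"roll":0.94,"fingers":0.7},{"slide":[0,-0.68,0],"roll":0.94,"fingers":0.7},{"slide":[0,-0.68,0],"roll":0.94,"fingers":0.7},{"slide":[0,-0.68,0],"roll":0.94,"fingers":0.7},{"slide":[0,-0.68,0],"roll":0.94,"fingers":0.7},{"slide":[0,-0.68,0],"roll":0.94,"fingers":0.7},{"slide":[0,-0.68,0],"roll":0.94,"fingers":0.7},{"slide":[0,-0.68,0],"roll":0.94,"fingers":0.7},{"slide":[0,-0.68,0],"roll":0.94,"fingers":0.7},{"slide":[0,0,0],"roll":0,"fingers":0.7},{"slide":[0,0,0],"roll":0,"fingers":0.7}]'

```text
t: 12.95
tool_pos: [0.5781, -0.124, 0.1437]
orientation: [1.069, 1.293, -1.069]
force: [-0.7, 0.4, 0.2]
opening: 0.0792
```

```bash
cat > w.py <<'E'
from h import *
import sys
x,y,z=map(float,sys.argv[1:4])
s=st()
im=robot.read_camera('wrist').copy()
c=robot.get_calibration('wrist');T=np.array(c['T_tool_cam']);W=np.eye(4);W[:3,:3]=Ro.from_rotvec(s['orientation']).as_matrix();W[:3,3]=s['tool_pos']
p=np.linalg.inv(W@T)@[x,y,z,1];u=(c['fx']*p[0]/p[2]+c['cx'],c['fy']*p[1]/p[2]+c['cy']);print("pred top",np.round(u,1))
cv2.drawMarker(im,(int(round(u[0])),int(round(u[1]))),(255,0,255),cv2.MARKER_CROSS,14,1)
cv2.imwrite('pics/%s.png'%sys.argv[4],im[:,:,::-1])
E
python3 w.py .5774 -.1267 .045 w5
```

```text
t 12.95 tcp [ 0.5781 -0.124   0.1437] jaw ang deg 10.81 x [-0.     0.001 -1.   ] F [-0.7  0.4  0.2] open 0.0792 q [-0.3   0.15  1.6   0.    1.39 -0.49]
pred top [253.4 196.1]
```

View pics/w5.png

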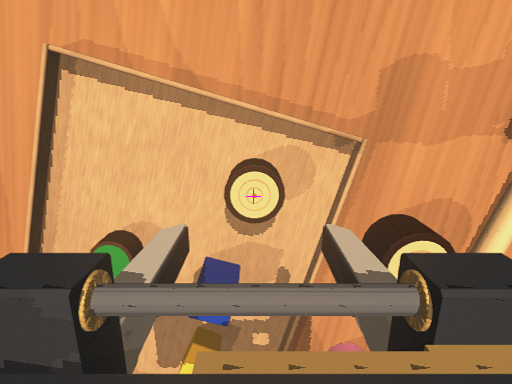

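The prediction marker sits on the bark slice's rings at (253,196). Descending with a 3 mm correction.

play_rows --plan '[{"slide":[-0.02,-0.09,-1],"roll":0,"fingers":0.7},{"slide":[0,0,-1],"roll":0,"fingers":0.7},{"slide":[0,0,-1],"roll":0,"fingers":0.7},{"slide":[0,0,-1],"roll":0,"fingers":0.7},{"slide":[0,0,-0.35],"roll":0,"fingers":0.7},{"slide":[0,0,0],"roll":0,"fingers":0.7},{"slide":[0,0,0],"roll":0,"fingers":-1},{"slide":[0,0,0],"roll":0,"fingers":-1},{"slide":[0,0,0],"roll":0,"fingers":-1},{"slide":[0,0,0],"roll":0,"fingers":-1}]'

```text
t: 14.25
tool_pos: [0.5781, -0.128, 0.0145]
orientation: [1.068, 1.292, -1.067]
force: [-1.4, 1.1, 6.9]
opening: 0.0558
```

```bash
python3 -c "
from h import *
st()"
```

```text
t 14.25 tcp [ 0.5781 -0.128   0.0145] jaw ang deg 10.93 x [ 0.002 -0.    -1.   ] F [-1.4  1.1  6.9] open 0.0558 q [-0.3   0.3   1.69  0.    1.15 -0.5 ]
```

play_rows --plan '[{"slide":[0,0,0.5],"roll":0,"fingers":-1},{"slide":[0,0,1],"roll":0,"fingers":-1},{"slide":[0,0,1],"roll":0,"fingers":-1},{"slide":[0,0,1],"roll":0,"fingers":-1},{"slide":[-0.175,0.895,0.5],"roll":0,"fingers":-1},{"slide":[-0.175,0.895,0],"roll":0,"fingers":-1},{"slide":[-0.175,0.895,0],"roll":0,"fingers":-1},{"slide":[-0.175,0.895,0],"roll":0,"fingers":-1},{"slide":[-0.175,0.895,0],"roll":0,"fingers":-1},{"slide":[-0.175,0.895,0],"roll":0,"fingers":-1},{"slide":[-0.175,0.895,0],"roll":0,"fingers":-1},{"slide":[-0.175,0.895,0],"roll":0,"fingers":-1},{"slide":[-0.175,0.895,0],"roll":0,"fingers":-1},{"slide":[-0.175,0.895,0],"roll":0,"fingers":-1},{"slide":[-0.175,0.895,0],"roll":0,"fingers":-1},{"slide":[-0.175,0.895,0],"roll":0,"fingers":-1},{"slide":[-0.175,0.895,0],"roll":0,"fingers":-1},{"slide":[-0.175,0.895,0],"roll":0,"fingers":-1},{"slide":[0,0,0],"roll":0,"fingers":-1},{"slide":[0,0,0],"roll":0,"fingers":-1}]'

```text
t: 16.75
tool_pos: [0.5039, 0.2477, 0.1338]
orientation: [1.067, 1.293, -1.067]
force: [-0.4, -0.6, -0.9]
opening: 0.0555
```

```bash
python3 w.py .5045 .249 .018 w6; python3 -c "
from h import *
im=robot.read_camera('scene');cv2.imwrite('pics/c6.png',cv2.resize(im[60:240,210:450,::-1],None,fx=3,fy=3))"
```

```text
t 16.75 tcp [0.5039 0.2477 0.1338] jaw ang deg 10.95 x [ 0. -0. -1.] F [-0.4 -0.6 -0.9] open 0.0555 q [ 0.37  0.08  1.7  -0.    1.36  0.17]
pred top [255.6 187.4]
```

View pics/w6.png

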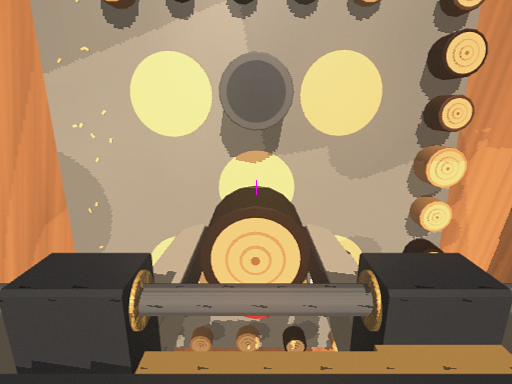

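View pics/c6.png

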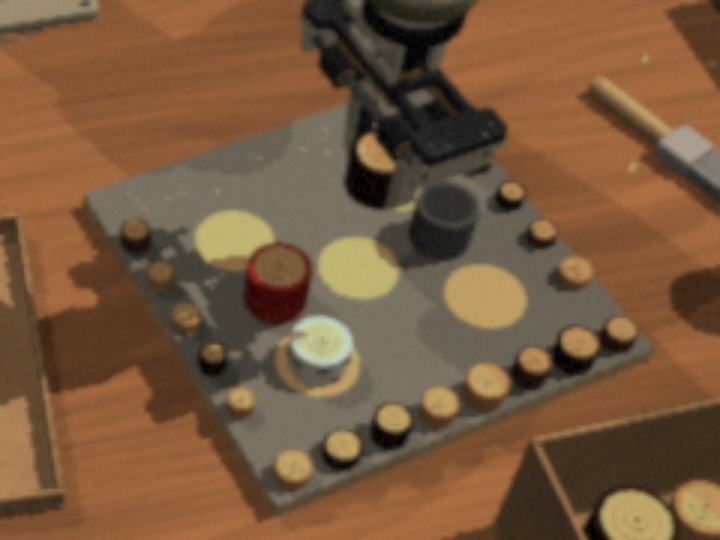

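Over the centre patch: the marker at (256,187) fits the patch middle, and the birch stands on its patch in the scene view. Lowering and releasing.

play_rows --plan '[{"slide":[0,0,-1],"roll":0,"fingers":-1},{"slide":[0,0,-1],"roll":0,"fingers":-1},{"slide":[0,0,-1],"roll":0,"fingers":-1},{"slide":[0,0,-0.3],"roll":0,"fingers":-1},{"slide":[0,0,-0.2],"roll":0,"fingers":-1},{"slide":[0,0,-0.05],"roll":0,"fingers":-1},{"slide":[0,0,0],"roll":0,"fingers":-1},{"slide":[0,0,0],"roll":0,"fingers":0.3},{"slide":[0,0,0],"roll":0,"fingers":0.5},{"slide":[0,0,0],"roll":0,"fingers":0.5},{"slide":[0,0,0.5],"roll":0,"fingers":0.5},{"slide":[0,0,1],"roll":0,"fingers":0.5},{"slide":[0,0,1],"roll":0,"fingers":0.5},{"slide":[0,0,1],"roll":0,"fingers":0.5},{"slide":[-0.2,-1,0.5],"roll":0,"fingers":0.5},{"slide":[-0.2,-1,0],"roll":0,"fingers":0.5},{"slide":[-0.2,-1,0],"roll":0,"fingers":0.5},{"slide":[-0.2,-1,0],"roll":0,"fingers":0.5},{"slide":[-0.2,-1,0],"roll":0,"fingers":0.5},{"slide":[0,0,0],"roll":0,"fingers":0.5}]'

```text
t: 19.35
tool_pos: [0.474, 0.0967, 0.1481]
orientation: [1.07, 1.291, -1.068]
force: [0.2, 0.8, -0.9]
opening: 0.0697
```

```bash
python3 chk.py bark_slice .5045 .249 .018 s7
```

```text
t 19.35 tcp [0.474  0.0967 0.1481] jaw ang deg 10.8 x [ 0.001 -0.    -1.   ] F [ 0.2  0.8 -0.9] open 0.0697 q [ 0.1  -0.15  1.89 -0.    1.39 -0.09]
scene [0.5014 0.2501] 0.11
side [0.5043 0.2499] 0.15
```

View pics/s7.png

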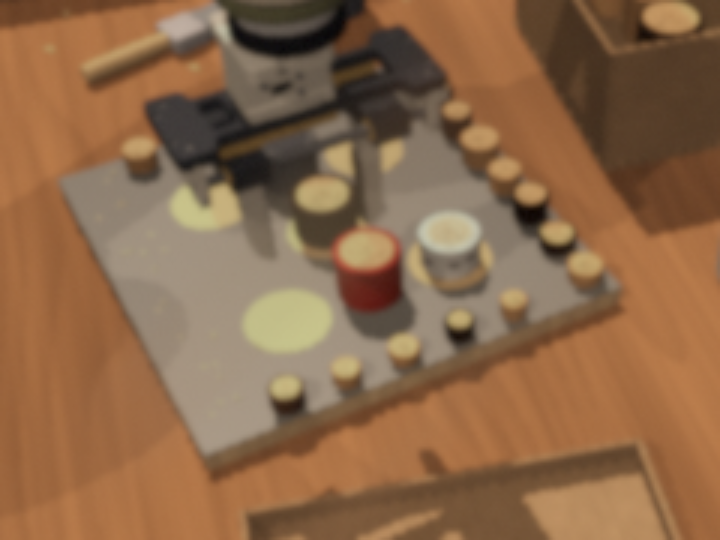

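The dark slice reads about (0.503, 0.250) against the target (0.5045, 0.249). Now the peeled disc.

play_rows --plan '[{"slide":[-0.07,-0.99,0],"roll":0,"fingers":0.35},{"slide":[-0.07,-0.99,0],"roll":0,"fingers":0.35},{"slide":[-0.07,-0.99,0],"roll":0,"fingers":0.35},{"slide":[-0.07,-0.99,0],"roll":0,"fingers":0.35},{"slide":[-0.07,-0.99,0],"roll":0,"fingers":0.35},{"slide":[-0.07,-0.99,0],"roll":0,"fingers":0.35},{"slide":[-0.07,-0.99,0],"roll":0,"fingers":0.35},{"slide":[-0.07,-0.99,0],"roll":0,"fingers":0.35},{"slide":[-0.07,-0.99,0],"roll":0,"fingers":0.35},{"slide":[-0.07,-0.99,0],"roll":0,"fingers":0.35},{"slide":[-0.07,-0.99,0],"roll":0,"fingers":0.35},{"slide":[-0.07,-0.99,0],"roll":0,"fingers":0.35},{"slide":[-0.07,-0.99,0],"roll":0,"fingers":0.35},{"slide":[-0.07,-0.99,-0.5],"roll":0,"fingers":0.35},{"slide":[0,0,-0.5],"roll":0,"fingers":0.35},{"slide":[0,0,0],"roll":0,"fingers":0.35},{"slide":[0,0,0],"roll":0,"fingers":0.35}]'

```text
t: 21.68
tool_pos: [0.4449, -0.3166, 0.1171]
orientation: [1.067, 1.294, -1.066]
force: [-0.4, -0.6, 0.6]
opening: 0.0628
```

```bash
python3 w.py .4438 -.3196 .029 w8
```

```text
t 21.68 tcp [ 0.4449 -0.3166  0.1171] jaw ang deg 11.0 x [-0.  0. -1.] F [-0.4 -0.6  0.6] open 0.0628 q [-0.71  0.06  1.75  0.    1.33 -0.9 ]
pred top [252.8 199.8]
```

View pics/w8.png

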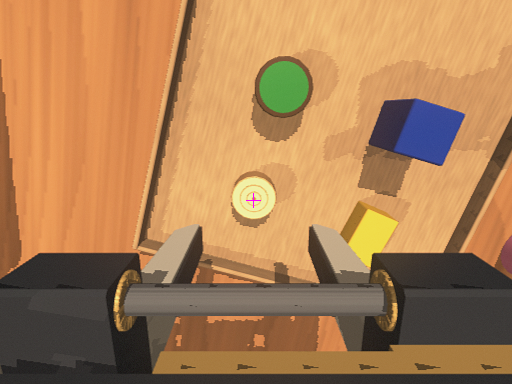

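play_rows --plan '[{"slide":[-0.04,-0.05,-1],"roll":0,"fingers":0.35},{"slide":[0,0,-1],"roll":0,"fingers":0.35},{"slide":[0,0,-1],"roll":0,"fingers":0.35},{"slide":[0,0,-0.4],"roll":0,"fingers":0.35},{"slide":[0,0,-0.13],"roll":0,"fingers":0.35},{"slide":[0,0,0],"roll":0,"fingers":0.35},{"slide":[0,0,0],"roll":0,"fingers":-1},{"slide":[0,0,0],"roll":0,"fingers":-1},{"slide":[0,0,0],"roll":0,"fingers":-1},{"slide":[0,0,0],"roll":0,"fingers":-1}]' --squeeze 10

```text
t: 22.98
tool_pos: [0.4436, -0.3194, 0.0116]
orientation: [1.067, 1.293, -1.067]
force: [-0.2, 0.5, 4.2]
opening: 0.0395
```

```bash
python3 -c "
from h import *
s=st()
im=robot.read_camera('wrist');cv2.imwrite('pics/w9.png',im[:,:,::-1])"
```

```text
t 22.98 tcp [ 0.4436 -0.3194  0.0116] jaw ang deg 10.93 x [ 0.001 -0.    -1.   ] F [-0.2  0.5  4.2] open 0.0395 q [-0.72  0.19  1.82  0.    1.13 -0.91]
```

View pics/w9.png

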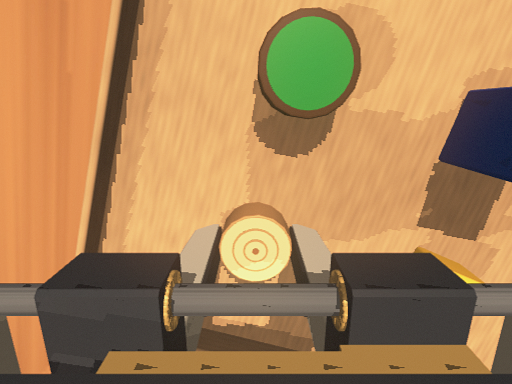

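```bash
python3 -c "
from h import *
s=robot.read_state()
c=robot.get_calibration('wrist');T=np.array(c['T_tool_cam']);W=np.eye(4);W[:3,:3]=Ro.from_rotvec(s['orientation']).as_matrix();W[:3,3]=s['tool_pos']
A=W@T
for px in [(255.5,250),(255.5,252)]:
  d=A[:3,:3]@[(px[0]-c['cx'])/c['fx'],(px[1]-c['cy'])/c['fy'],1];o=A[:3,3];X=o+d*(.029-o[2])/d[2];print(X-s['tool_pos'])
print((np.array([.5037,.2495])-s['tool_pos'][:2])/.03)"
```

```text
[0.00022309 0.00137081 0.01746162]
[0.00044711 0.00021426 0.01746162]
[ 2.00521563 18.96348193]
```

play_rows --plan '[{"slide":[0,0,0.5],"roll":0,"fingers":-1},{"slide":[0,0,1],"roll":0,"fingers":-1},{"slide":[0,0,1],"roll":0,"fingers":-1},{"slide":[0,0,1],"roll":0,"fingers":-1},{"slide":[0,0,1],"roll":0,"fingers":-1},{"slide":[0,0,0],"roll":0,"fingers":-1}]'

```text
t: 23.78
tool_pos: [0.4449, -0.3205, 0.1499]
orientation: [1.066, 1.287, -1.067]
force: [0.6, 0.1, -0.1]
opening: 0.0396
```

play_rows --plan '[{"slide":[0.105,0.996,0],"roll":0,"fingers":-1},{"slide":[0.105,0.996,0],"roll":0,"fingers":-1},{"slide":[0.105,0.996,0],"roll":0,"fingers":-1},{"slide":[0.105,0.996,0],"roll":0,"fingers":-1},{"slide":[0.105,0.996,0],"roll":0,"fingers":-1},{"slide":[0.105,0.996,0],"roll":0,"fingers":-1},{"slide":[0.105,0.996,0],"roll":0,"fingers":-1},{"slide":[0.105,0.996,0],"roll":0,"fingers":-1},{"slide":[0.105,0.996,0],"roll":0,"fingers":-1},{"slide":[0.105,0.996,0],"roll":0,"fingers":-1},{"slide":[0.105,0.996,0],"roll":0,"fingers":-1},{"slide":[0.105,0.996,0],"roll":0,"fingers":-1},{"slide":[0.105,0.996,0],"roll":0,"fingers":-1},{"slide":[0.105,0.996,0],"roll":0,"fingers":-1},{"slide":[0.105,0.996,0],"roll":0,"fingers":-1},{"slide":[0.105,0.996,0],"roll":0,"fingers":-1},{"slide":[0.105,0.996,0],"roll":0,"fingers":-1},{"slide":[0.105,0.996,0],"roll":0,"fingers":-1},{"slide":[0.105,0.996,0],"roll":0,"fingers":-1},{"slide":[0,0,0],"roll":0,"fingers":-1}]'

```text
t: 26.28
tool_pos: [0.5022, 0.25, 0.1448]
orientation: [1.065, 1.296, -1.067]
force: [0.6, -0.4, 0.1]
opening: 0.0397
```

```bash
python3 w.py .5037 .2495 .058 w10
```

```text
t 26.27 tcp [0.5022 0.25   0.1448] jaw ang deg 11.07 x [-0.002 -0.    -1.   ] F [ 0.6 -0.4  0.1] open 0.0397 q [0.37 0.07 1.69 0.   1.38 0.18]
pred top [256.5 198. ]
```

View pics/w10.png

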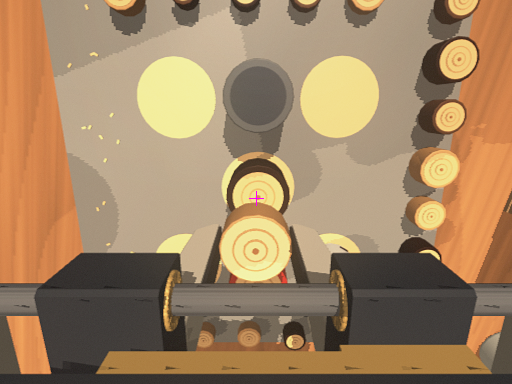

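play_rows --plan '[{"slide":[0.02,0,-1],"roll":0,"fingers":-1},{"slide":[0,0,-1],"roll":0,"fingers":-1},{"slide":[0,0,-0.4],"roll":0,"fingers":-1},{"slide":[0,0,-0.2],"roll":0,"fingers":-1},{"slide":[0,0,0],"roll":0,"fingers":-1},{"slide":[0,0,0],"roll":0,"fingers":-1}]'

```text
t: 27.08
tool_pos: [0.5046, 0.2488, 0.0693]
orientation: [1.069, 1.292, -1.066]
force: [0.6, -0.3, 0.1]
opening: 0.0397
```

```bash
python3 w.py .5037 .2495 .058 w11; python3 -c "
from h import *
im=robot.read_camera('side');cv2.imwrite('pics/s11.png',cv2.resize(im[80:200,110:270,::-1],None,fx=4,fy=4,interpolation=cv2.INTER_CUBIC))"
```

```text
t 27.07 tcp [0.5046 0.2488 0.0693] jaw ang deg 10.93 x [ 0.002  0.001 -1.   ] F [ 0.6 -0.3  0.1] open 0.0397 q [0.37 0.15 1.75 0.   1.24 0.18]
pred top [253.4 230. ]
```

View pics/w11.png

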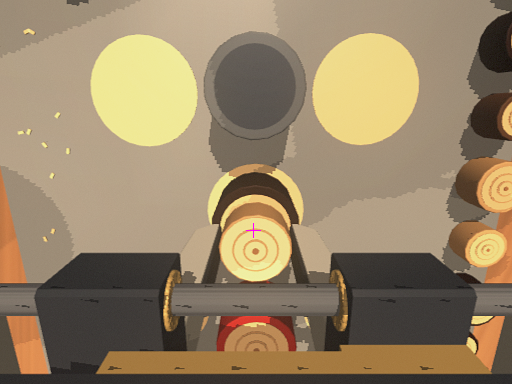

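View pics/s11.png

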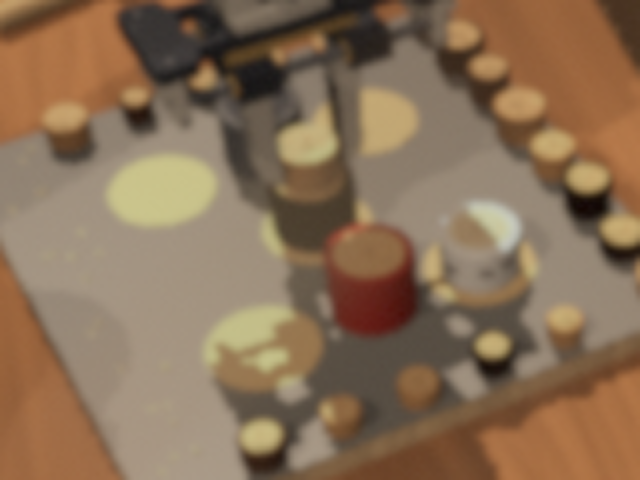

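The disc is centred over the dark slice and about 4 mm above it. Final lowering, then release.

play_rows --plan '[{"slide":[0,0,-0.1],"roll":0,"fingers":-1},{"slide":[0,0,-0.05],"roll":0,"fingers":-1},{"slide":[0,0,0],"roll":0,"fingers":-1},{"slide":[0,0,0],"roll":0,"fingers":-1}]'

```text
t: 27.68
tool_pos: [0.5041, 0.2488, 0.0644]
orientation: [1.068, 1.293, -1.067]
force: [-3.2, -0.7, 6.2]
opening: 0.04
```

```bash
python3 -c "
from h import *
st()"
```

```text
t 27.68 tcp [0.5041 0.2488 0.0644] jaw ang deg 10.94 x [ 0.001  0.    -1.   ] F [-3.2 -0.7  6.2] open 0.04 q [ 0.37  0.16  1.75 -0.    1.23  0.18]
```

play_rows --plan '[{"slide":[0,0,0.02],"roll":0,"fingers":-1},{"slide":[0,0,0],"roll":0,"fingers":0.0},{"slide":[0,0,0],"roll":0,"fingers":0.2},{"slide":[0,0,0],"roll":0,"fingers":0.2},{"slide":[0,0,0],"roll":0,"fingers":0.2},{"slide":[0,0,0.5],"roll":0,"fingers":0.2},{"slide":[0,0,1],"roll":0,"fingers":0.2},{"slide":[0,0,1],"roll":0,"fingers":0.2},{"slide":[0,0,1],"roll":0,"fingers":0.2},{"slide":[0,-1,0],"roll":0,"fingers":0.4},{"slide":[0,-1,0],"roll":0,"fingers":0.4},{"slide":[0,-1,0],"roll":0,"fingers":0.4},{"slide":[0,-1,0],"roll":0,"fingers":0.4},{"slide":[0,-1,0],"roll":0,"fingers":0.4},{"slide":[0,-1,0],"roll":0,"fingers":0.4},{"slide":[0,-1,0],"roll":0,"fingers":0.4},{"slide":[0,0,0],"roll":0,"fingers":0.4}]'

```text
t: 29.8
tool_pos: [0.5041, 0.037, 0.1704]
orientation: [1.07, 1.291, -1.069]
force: [0.5, 0.2, 0.6]
opening: 0.0645
```

```bash
python3 chk.py peeled_disc .5037 .2495 .058 s12;python3 chk.py bark_slice .5037 .2495 .018 s12; python3 chk.py blue_post .5574 -.2378 .005 s12x
```

```text
t 29.8 tcp [0.5041 0.037  0.1704] jaw ang deg 10.78 x [ 0.001 -0.    -1.   ] F [0.5 0.2 0.6] open 0.0645 q [-0.03 -0.1   1.81 -0.    1.43 -0.22]
scene [0.5012 0.2501] 0.08
side None
t 30.0 tcp [0.5039 0.0394 0.1696] jaw ang deg 10.97 x [ 0.001  0.    -1.   ] F [-0.5  0.7 -0.2] open 0.0652 q [-0.02 -0.1   1.81  0.    1.43 -0.22]
scene [0.5008 0.2511] 1.04
side None
t 30.2 tcp [0.5037 0.0393 0.1692] jaw ang deg 11.0 x [-0.  0. -1.] F [-0.2  0.7  0.3] open 0.0651 q [-0.02 -0.1   1.81  0.    1.43 -0.22]
scene [ 0.5575 -0.238  -0.0689] 0.07
side [ 0.558  -0.2389 -0.1071] 0.06
```

The disc's scene fit matches the dark slice's to within 1 mm. Next is the blue post at (0.5577, -0.238), yaw about -5°.

play_rows --plan '[{"slide":[0.18,-0.925,0],"roll":0.925,"fingers":0.35},{"slide":[0.18,-0.925,0],"roll":0.925,"fingers":0.35},{"slide":[0.18,-0.925,0],"roll":0.925,"fingers":0.35},{"slide":[0.18,-0.925,0],"roll":0.925,"fingers":0.35},{"slide":[0.18,-0.925,0],"roll":0.925,"fingers":0.35},{"slide":[0.18,-0.925,0],"roll":0.925,"fingers":0.35},{"slide":[0.18,-0.925,0],"roll":0.925,"fingers":0.35},{"slide":[0.18,-0.925,0],"roll":0.925,"fingers":0.35},{"slide":[0.18,-0.925,0],"roll":0.925,"fingers":0.35},{"slide":[0.18,-0.925,0],"roll":0.925,"fingers":0.35},{"slide":[0,0,0],"roll":0,"fingers":0.35},{"slide":[0,0,0],"roll":0,"fingers":0.35}]'

```text
t: 31.9
tool_pos: [0.5576, -0.2384, 0.1689]
orientation: [0.072, 1.57, -0.071]
force: [-0.2, 0.1, 0.2]
opening: 0.0629
```

```bash
python3 w.py .5577 -.2383 .06 w13;  python3 -c "
from h import *
im=robot.read_camera('side');cv2.imwrite('pics/s13.png',cv2.resize(im[80:200,110:270,::-1],None,fx=4,fy=4,interpolation=cv2.INTER_CUBIC))"
```

```text
t 31.9 tcp [ 0.5576 -0.2384  0.1689] jaw ang deg 84.81 x [-0.     0.001 -1.   ] F [-0.2  0.1  0.2] open 0.0629 q [-0.49  0.18  1.53  0.    1.44 -1.97]
pred top [255.  190.3]
```

View pics/w13.png

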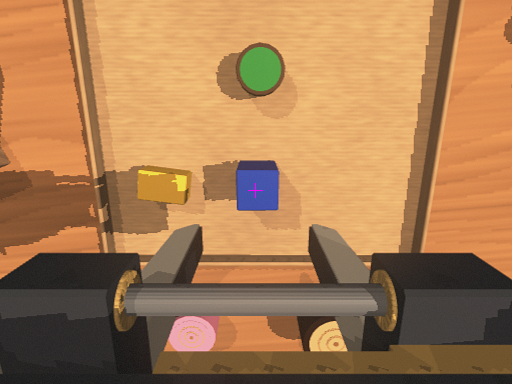

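View pics/s13.png

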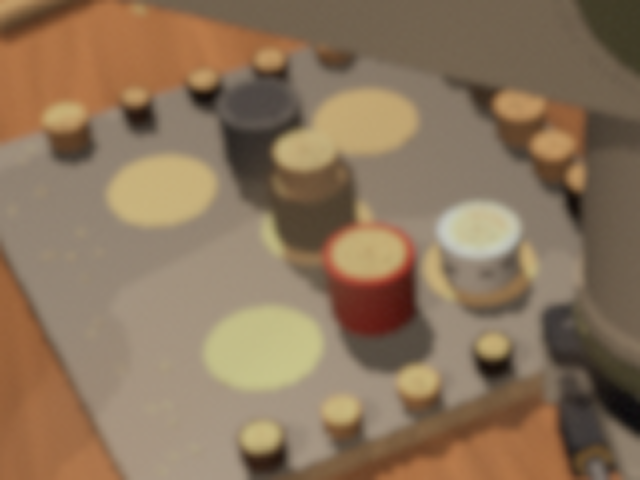

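The disc sits centred on the dark slice. The post at (257,189) is aligned with the jaws and the spares are clear. Grasping.

play_rows --plan '[{"slide":[0,0.05,-1],"roll":0,"fingers":0.35},{"slide":[0,0,-1],"roll":0,"fingers":0.35},{"slide":[0,0,-1],"roll":0,"fingers":0.35},{"slide":[0,0,-1],"roll":0,"fingers":0.35},{"slide":[0,0,-0.7],"roll":0,"fingers":0.35},{"slide":[0,0,-0.2],"roll":0,"fingers":0.35},{"slide":[0,0,0],"roll":0,"fingers":0.35},{"slide":[0,0,0],"roll":0,"fingers":-1},{"slide":[0,0,0],"roll":0,"fingers":-1},{"slide":[0,0,0],"roll":0,"fingers":-1},{"slide":[0,0,0],"roll":0,"fingers":-1}]' --squeeze 15

```text
t: 33.38
tool_pos: [0.5582, -0.2377, 0.0229]
orientation: [0.069, 1.569, -0.07]
force: [-0.1, 0.3, 5.3]
opening: 0.0401
```

```bash
python3 w.py .5577 -.2375 .06 w14
```

```text
t 33.38 tcp [ 0.5582 -0.2377  0.0229] jaw ang deg 84.93 x [ 0.001 -0.001 -1.   ] F [-0.1  0.3  5.3] open 0.0401 q [-0.49  0.32  1.64  0.    1.18 -1.97]
pred top [254.7 269.4]
```

View pics/w14.png

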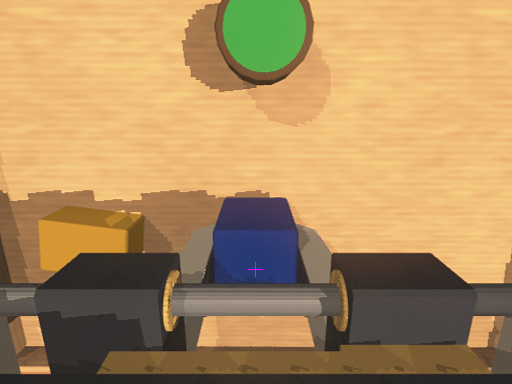

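play_rows --plan '[{"slide":[0,0,0.5],"roll":0,"fingers":-1},{"slide":[0,0,1],"roll":0,"fingers":-1},{"slide":[0,0,1],"roll":0,"fingers":-1},{"slide":[0,0,1],"roll":0,"fingers":-1},{"slide":[0,0,1],"roll":0,"fingers":-1},{"slide":[0,0,0.5],"roll":0,"fingers":-1},{"slide":[0,0,0],"roll":0,"fingers":-1}]'

```text
t: 34.3
tool_pos: [0.5584, -0.2378, 0.1735]
orientation: [0.069, 1.568, -0.07]
force: [-0.4, -0.3, -0.3]
opening: 0.0398
```

play_rows --plan '[{"slide":[-0.251,0.975,0],"roll":0.2,"fingers":-1},{"slide":[-0.251,0.975,0],"roll":0.2,"fingers":-1},{"slide":[-0.251,0.975,0],"roll":0.2,"fingers":-1},{"slide":[-0.251,0.975,0],"roll":0.2,"fingers":-1},{"slide":[-0.251,0.975,0],"roll":0.2,"fingers":-1},{"slide":[-0.251,0.975,0],"roll":0.2,"fingers":-1},{"slide":[-0.251,0.975,0],"roll":0.2,"fingers":-1},{"slide":[-0.251,0.975,0],"roll":0.2,"fingers":-1},{"slide":[-0.251,0.975,0],"roll":0.2,"fingers":-1},{"slide":[-0.251,0.975,0],"roll":0.17,"fingers":-1},{"slide":[-0.251,0.975,0],"roll":0,"fingers":-1},{"slide":[-0.251,0.975,0],"roll":0,"fingers":-1},{"slide":[-0.251,0.975,0],"roll":0,"fingers":-1},{"slide":[-0.251,0.975,0],"roll":0,"fingers":-1},{"slide":[-0.251,0.975,0],"roll":0,"fingers":-1},{"slide":[-0.251,0.975,0],"roll":0,"fingers":-1},{"slide":[-0.251,0.975,0],"roll":0,"fingers":-1},{"slide":[-0.251,0.975,0],"roll":0,"fingers":-1},{"slide":[-0.251,0.975,0],"roll":0,"fingers":-1},{"slide":[0,0,0],"roll":0,"fingers":-1}]'

```text
t: 36.8
tool_pos: [0.4131, 0.3192, 0.1703]
orientation: [-0.149, 1.568, 0.148]
force: [0.2, -0.1, -1.0]
opening: 0.0397
```

```bash
python3 w.py .4145 .318 .018 w15;  python3 -c "
from h import *
im=robot.read_camera('side');cv2.imwrite('pics/s15.png',cv2.resize(im[80:200,110:270,::-1],None,fx=4,fy=4,interpolation=cv2.INTER_CUBIC))"
```

```text
t 36.8 tcp [0.4131 0.3192 0.1703] jaw ang deg 100.83 x [-0.003 -0.001 -1.   ] F [ 0.2 -0.1 -1. ] open 0.0397 q [ 0.56 -0.05  1.76  0.    1.43 -1.2 ]
pred top [253.8 181. ]
```

View pics/w15.png

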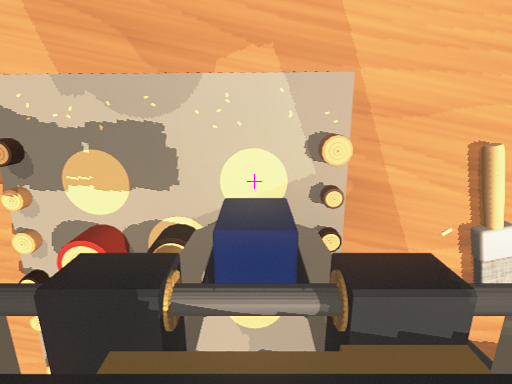

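View pics/s15.png

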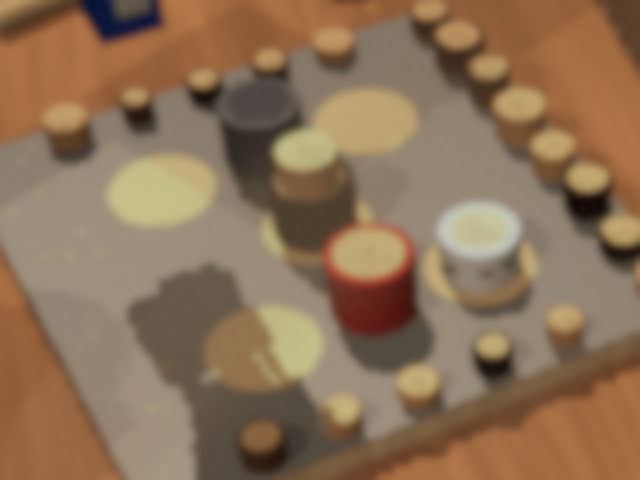

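The marker at (254,181) is on the middle of the patch and the wood is aligned with the panel. Lowering to just above it.

play_rows --plan '[{"slide":[0,0,-1],"roll":0,"fingers":-1},{"slide":[0,0,-1],"roll":0,"fingers":-1},{"slide":[0,0,-1],"roll":0,"fingers":-1},{"slide":[0,0,-1],"roll":0,"fingers":-1},{"slide":[0,0,-0.35],"roll":0,"fingers":-1},{"slide":[0,0,-0.15],"roll":0,"fingers":-1},{"slide":[0,0,0],"roll":0,"fingers":-1},{"slide":[0,0,0],"roll":0,"fingers":-1}]'

```text
t: 37.9
tool_pos: [0.4155, 0.3188, 0.0384]
orientation: [-0.146, 1.564, 0.147]
force: [0.2, 0.7, -1.3]
opening: 0.0401
```

```bash
python3 w.py .4145 .318 .018 w16
```

```text
t 37.9 tcp [0.4155 0.3188 0.0384] jaw ang deg 100.69 x [ 0.002  0.001 -1.   ] F [ 0.2  0.7 -1.3] open 0.0401 q [ 0.56  0.09  1.88 -0.    1.17 -1.2 ]
pred top [253.8 223.5]
```

View pics/w16.png

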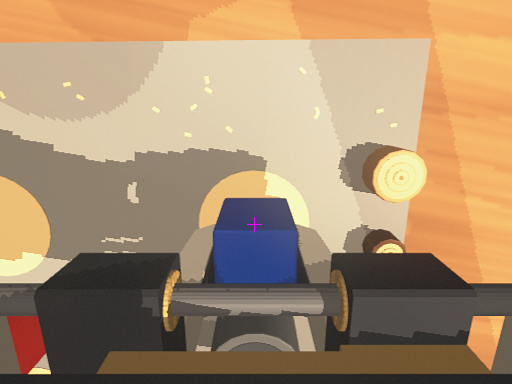

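play_rows --plan '[{"slide":[0,0,-0.07],"roll":0,"fingers":-1},{"slide":[0,0,0],"roll":0,"fingers":-1},{"slide":[0,0,0],"roll":0,"fingers":0.0},{"slide":[0,0,0],"roll":0,"fingers":0.2},{"slide":[0,0,0],"roll":0,"fingers":0.2},{"slide":[0,0,0.5],"roll":0,"fingers":0.2},{"slide":[0,0,1],"roll":0,"fingers":0.2},{"slide":[0,0,1],"roll":0,"fingers":0.2},{"slide":[0,0,1],"roll":0,"fingers":0.2},{"slide":[0,0,1],"roll":0,"fingers":0.2},{"slide":[0.1,-1,0.3],"roll":0,"fingers":0.2},{"slide":[0.1,-1,0],"roll":0,"fingers":0.2},{"slide":[0.1,-1,0],"roll":0,"fingers":0.2},{"slide":[0.1,-1,0],"roll":0,"fingers":0.2},{"slide":[0.1,-1,0],"roll":0,"fingers":0.2},{"slide":[0.1,-1,0],"roll":0,"fingers":0.2},{"slide":[0.1,-1,0],"roll":0,"fingers":0.2},{"slide":[0.1,-1,0],"roll":0,"fingers":0.2},{"slide":[0,-1,0],"roll":0,"fingers":0.2},{"slide":[0,0,0],"roll":0,"fingers":0.2}]'

```text
t: 40.45
tool_pos: [0.4389, 0.0469, 0.1801]
orientation: [-0.145, 1.565, 0.144]
force: [-0.1, 1.1, 0.3]
opening: 0.0555
```

play_rows --plan '[{"slide":[0,-1,0],"roll":0,"fingers":0.2},{"slide":[0,-1,0],"roll":0,"fingers":0.2},{"slide":[0,-1,0],"roll":0,"fingers":0.2},{"slide":[0,-1,0],"roll":0,"fingers":0.2},{"slide":[0,-1,0],"roll":0,"fingers":0.2},{"slide":[0,-1,0],"roll":0,"fingers":0.2},{"slide":[0,-1,0],"roll":0,"fingers":0.2},{"slide":[0,0,0],"roll":0,"fingers":0.2},{"slide":[0,0,0],"roll":0,"fingers":0.2}]'

```text
t: 41.58
tool_pos: [0.4389, -0.1607, 0.1793]
orientation: [-0.146, 1.566, 0.147]
force: [-0.3, 1.0, 0.7]
opening: 0.056
```

```bash
python3 chk.py blue_post .4145 .318 .018 s17; python3 chk.py birch_slice .595 .18 .018 s17b; python3 chk.py bark_slice .504 .2495 .018 s17b; python3 chk.py peeled_disc .504 .2495 .058 s17b; python3 -c "
from h import *
a=robot.read_camera('side');b=robot.read_camera('scene')
cv2.imwrite('pics/f.png',cv2.resize(np.vstack([a[70:220,80:310],b[75:225,220:450]])[:,:,::-1],None,fx=2,fy=2,interpolation=cv2.INTER_CUBIC))"
```

```text
t 41.58 tcp [ 0.4389 -0.1607  0.1793] jaw ang deg 100.7 x [ 0.     0.001 -1.   ] F [-0.3  1.   0.7] open 0.056 q [-0.46 -0.21  1.9   0.    1.46 -2.22]
scene [0.4132 0.3185 0.1792] 0.05
side [ 0.407   0.3154 -0.0169] 0.61
t 41.77 tcp [ 0.4388 -0.1607  0.1791] jaw ang deg 100.76 x [ 0.  0. -1.] F [0.4 0.5 0.4] open 0.0553 q [-0.46 -0.22  1.9   0.    1.46 -2.22]
scene [0.5927 0.179 ] 0.05
side [0.5954 0.1768] 0.06
t 41.98 tcp [ 0.4387 -0.1613  0.1791] jaw ang deg 100.72 x [ 0. -0. -1.] F [ 0.  -0.1  0.4] open 0.0557 q [-0.46 -0.21  1.9   0.    1.46 -2.22]
scene [0.5047 0.2486] 0.64
side None
t 42.17 tcp [ 0.4386 -0.1616  0.179 ] jaw ang deg 100.69 x [-0. -0. -1.] F [-0.2 -0.4  0.1] open 0.0559 q [-0.46 -0.21  1.9  -0.    1.46 -2.22]
scene [0.5018 0.249 ] 0.13
side None
```

View pics/f.png

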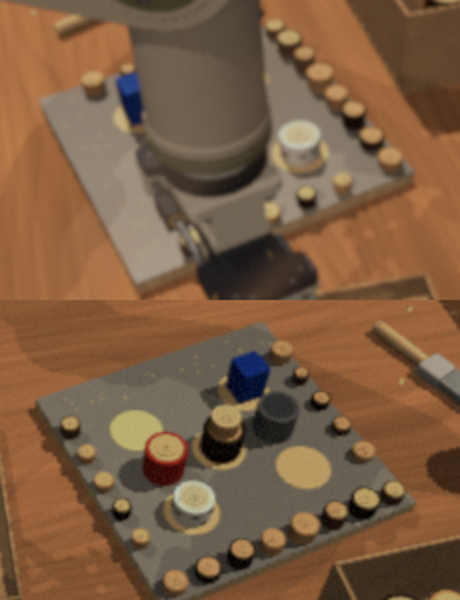

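The scene view shows all four pieces standing on their patches: post at (0.413, 0.3185, yaw 0.18), birch, and the disc on the dark slice. The arm is clear. The side view is half hidden by the arm, so its post fit doesn't count. Handing in.

```bash
python3 -c "
from plant import robot
print(robot.close_job())"
```

```text
the job is handed in; nothing more can be done
None
```

I placed the four pieces in the order asked and released each one before the next went down. I never grasped the green slice or the yellow block, and handed the job in at about 42 s.

Last scene-camera fits against the targets, with a camera error of about 2 mm:

| Piece | Measured (m) | Target (m) |
|---|---|---|
| Birch slice | (0.593, 0.179) | (0.5947, 0.1797) |
| Dark slice | (0.501, 0.250) before the disc went on | (0.5045, 0.249) |
| Peeled disc | (0.502, 0.249) | on the dark slice, within about 1 mm of its centre |
| Blue post | (0.413, 0.3185), yaw 0.18 rad | (0.4145, 0.318), yaw 0.187 rad |

- **Side camera:** it confirmed the birch slice, at (0.595, 0.177). The arm hid the dark slice and disc at the end. It also covered most of the post, so the poor side fit there (0.407, 0.315) was set aside. An earlier side view had shown the disc centred on the dark slice.
- **Dark slice after stacking:** the scene refit gave (0.505, 0.249) but was weak, because the detected region probably took in the disc as well.
- **Not remeasured:** I did not measure the two spares again at the end. They looked untouched in the wrist pictures during the picks.

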